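Roll the module holder's thumbwheel until the jaw pointer meets the gauge mark

ROBOT

A 6-joint arm with a two-finger parallel gripper is mounted at the origin on the work surface. World frame = base frame: x ahead of the robot, y to its left, z up, the work surface at z = 0. Lengths are in m, angles in rad, forces in N, time in s.
With the tool pointing down it reaches from about 0.4 to 0.825 m from the base axis. Payload 7 kg.
Tool frame: the origin (TCP) lies on the centre line of the jaws, within the pads' length; the fingertips stand arm.tip_reach ahead of it and the grasp point (between the pads) lies 5 mm behind it (arm.tip_reach is the distance from the TCP to the fingertips, in m); z points along the fingers, y is the line along which they close (so a half turn about z gives the same grasp; the last joint's range is limited). The gripper opens to 88 mm and grips with 3 to 60 N. Pads are 19 mm wide; open, the fingers measure 130 mm over their backs; the gripper's body (78 mm by 193 mm) begins 47 mm behind the grasp point.
Start: joints at [-0.888, 0.359, 0.012, 0, -1.224, -0.288], TCP at [0.26, -0.623, 0.241] pointing down, gripper open.
Joint ranges: [-3.07, 3.07], [-1.43, 2.12], [-1.02, 1.25], [-3.03, 1.67], [-3.05, -0], [-3.03, 3.03]. Speed limits (rad/s): [2.39, 2.39, 3.01, 3.14, 3.14, 3.14].

INTERFACE

Orientations are given as [roll, pitch, yaw] about the fixed x, y, z axes, in that order (R = Rz(yaw) Ry(pitch) Rx(roll)).
In Python, from station import status, optics, order, arm gives the robot as it stands. The module is installed in compiled form; this text tells all that it offers.
- The arm moves only by the shell command python3 -m jog 'ROWS' [FORCE]. ROWS is JSON, a list of rows, each a list of 3 entries, a list of its own where there are three numbers: the gripper command: -1 is shut, 1 is fully open, values between are in proportion, then the shift along the tool's x, y, z in mm, then the turn about the tool's z in rad. A call has 1 to 20 rows; each row is the pose to reach, as a shift and turn from the pose commanded when the call began, along the tool's axes at that moment; what a row does not reach only later rows make up. A row lasts 1/8 s, in which the tool goes at most 62.5 mm and 10.7 degrees, less where a joint would pass 70% of its speed; a pose out of reach is approached as far as the arm can. A call with a gripper value outside its range is refused whole. The fingers move at their own pace and stop on an object; FORCE is the grip in N (left out, the last holds). Time passes only in rows, so rows that repeat a pose let the fingers close. It gives the time, the measured TCP pose, the force, the opening and the grip force at its end, in the units of the state.
- status.get_state(): the state, without advancing time (a new reading comes with each control period).
- optics.grab_frame(name): name is "side" or "top"; returns a dict with "color" (384x512x3 uint8, red, green, blue), "mtx" (3x3 intrinsics, pixels), "k1" (the pictures are not rectified: a ray, as slopes to the right and down, at radius r is drawn at 1 + k1 r^2 times it, then the intrinsics apply), "cam_to_world" (4x4, takes a point from camera to world coordinates). Camera axes: x right, y down, z forward; pixel columns grow to the right and rows downward; lengths in m; the calibration is good to about 2 mm. A picture is of the moment at which its call begins. There is no depth.
- order.job_done(): hands the job in; it is judged then, once.
The state is a dict: "t": time; "q": joint angles; "qd": joint speeds; "joint_efforts": joint torques, N m; "eef_pos": TCP position; "ee_rot": TCP orientation; "force": force on the tool from outside, world axes, zero at the start; "moment": the same for the moment, N m; "width": finger opening in m; "gripper_force": force on a finger pad.
Only numpy, scipy, OpenCV 4.12 (cv2) and the standard library are available. Lean on these libraries where they do the work, as an engineer would, in place of code of your own. Each camera call takes 0.05 s, during which the arm holds its last target. There are 200 camera calls.

TASK

Set the opening of the module holder on the bench: roll its knurled thumbwheel under a fingertip until the gap between the jaws has closed so far that the red pointer on the orange sliding jaw lines up with the green gauge marker, then take the hand away. Move the jaw only by rolling the wheel: do not push the jaw, do not shift the marker, and leave the meter, bottle, screwdriver and solder spool where they stand, without picking anything up.

Things in the scene. Friction and masses are not known exactly. Their poses are not given: they have to be found in the camera images.
- holder: module holder, fixed to the bench: aluminium base plate 100 (x) by 220 (y) by 12 mm high; origin at the centre of its underside, z up, y along the rail from the wheel (-y end) to the fixed jaw (+y end), x across. Blue wheel housing 46 (x) by 66 (y) mm centred at y = -70 mm, its top 50 mm above the bench. Blue fixed jaw 60 (x) by 18 (y) mm at y = 85 to 103 mm, top at 52 mm.
- wheel: knurled dark steel thumbwheel, radius 25 mm, 24 mm wide, in the holder's housing; origin at its centre, 36 mm above the bench, at x = 0, y = -70 mm of the holder. Its level axle lies along the holder's x; y and z of this frame turn with the wheel. 25 mm of rim (1 rad) moves the jaw 12 mm. It stays where it is left and may be rolled in several strokes, either way.
- wheel_top (a point): topmost point of the wheel, 61 mm above the bench, 11 mm proud of the housing; axes as the holder's, does not turn. A finger pressed here with 5 to 10 N grips by friction; turning takes about 1.5 N at the rim. Rolling the top towards the holder's +y moves the sliding jaw towards +y (gap closes), the other way opens it.
- jaw: orange sliding jaw, 56 (x) by 16 (y) by 38 mm high, between wheel housing and fixed jaw, its top 52 mm above the bench; origin at the centre of its underside, 13 mm above the bench, axes as the holder's. It slides along the holder's y, driven by the wheel. Only the wheel may move it.
- pointer (a point): middle of the top of the red pointer blade (3 mm wide along y, 20 mm long along x, 23 mm above the bench) which juts from the sliding jaw to the holder's +x side over a white scale; axes as the holder's. It moves with the jaw.
- mark (a point): middle of the top of the green gauge marker, a tab 4 mm wide along y, 18 mm along x, top 25.5 mm above the bench, on the +x edge of the holder beside the scale; axes as the holder's. The pointer is lined up when pointer and mark have the same y in the holder's frame. At the start the mark lies 20 to 50 mm to the +y side of the pointer.
- meter: loose black panel meter, 60 by 75 by 50 mm with two 10 mm terminals on top; origin at the centre of its underside. Bystander.
- bottle: loose white solvent bottle, 56 mm in diameter, 120 mm tall; origin at the centre of its underside. Bystander.
- screwdriver: loose screwdriver lying on the bench along its own x. Bystander.
- spool: loose yellow solder spool, 48 mm in diameter, 28 mm tall, standing on its flange; origin at the centre of its underside. Bystander.
Mind the look-alikes: they are no part of the job. What is meant by the holder is not turquoise, and is the larger of those in its own colour.

How it is judged:
By the outcome, as a careful person would: the job done as asked, in the order asked, and still so for the second after the job is handed in, with the robot touching nothing.
It also fails if it takes over 51 s, if anything falls off the work surface, if the arm or the gripper's body presses on something with over 40 N, if the wrist force passes 120 N, or if a joint passes its speed limit or range.

## Working session

There is one attempt and no reset: what is moved stays moved. The work goes in short steps, Python scripts to look and compute and a shell command to move; the robot and the scene stay as the last step left them, time stands still between calls to the robot, and variables do not carry over. Pictures are saved under pics/ and viewed, at most 10 in all, crops included, and the job is handed in when it is done.

```bash
mkdir -p pics
cat > h.py <<'E'
import numpy as np, cv2
from station import status, optics, order, arm
def grab(n):
    return optics.grab_frame(n)
def save(f,name): cv2.imwrite('pics/'+name,cv2.cvtColor(f['color'],cv2.COLOR_RGB2BGR))
def ray(f,u,v):
    d=cv2.undistortPoints(np.array([[[u,v]]],float),f['mtx'],np.array([f['k1'],0,0,0.]))[0,0]
    T=f['cam_to_world']; return T[:3,3],T[:3,:3]@np.array([d[0],d[1],1])
def onz(f,u,v,z):
    o,d=ray(f,u,v); return o+d*(z-o[2])/d[2]
def proj(f,p):
    T=np.linalg.inv(f['cam_to_world']); c=T[:3,:3]@p+T[:3,3]
    return cv2.projectPoints(c.reshape(1,1,3),np.zeros(3),np.zeros(3),f['mtx'],np.array([f['k1'],0,0,0.]))[0].ravel()
E
python3 - <<'E'
from h import *
s=status.get_state();print({k:np.round(v,3) for k,v in s.items()},arm.tip_reach)
for n in('top','side'):
    f=grab(n);save(f,n+'0.png');print(n,f['cam_to_world'].round(3),f['mtx'],f['k1'])
a=np.hstack([cv2.imread('pics/top0.png'),cv2.imread('pics/side0.png')])
E
```

```text
{'t': np.float64(0.0), 'q': array([-0.888,  0.359,  0.011, -0.   , -1.224, -0.288]), 'qd': array([ 0.   , -0.002,  0.001,  0.001, -0.001,  0.002]), 'joint_efforts': array([ 0.0000e+00, -5.8272e+01,  2.9306e+01,  6.9980e+00,  7.0000e-03,
       -0.0000e+00]), 'eef_pos': array([ 0.259, -0.623,  0.24 ]), 'ee_rot': array([ 3.14 , -0.   , -2.747]), 'force': array([-0.363,  0.411,  0.006]), 'moment': array([ 0.023, -0.072,  0.014]), 'gripper_force': np.float64(0.0), 'width': np.float64(0.087)} 0.014
top [[-0.025 -0.983  0.182  0.39 ]
 [-0.999  0.031  0.032 -0.011]
 [-0.037 -0.181 -0.983  0.908]
 [ 0.     0.     0.     1.   ]] [[455.94103482   0.         261.7253212 ]
 [  0.         455.94103482 199.85828439]
 [  0.           0.           1.        ]] -0.15571117855306077
side [[ 0.986 -0.092  0.136  0.446]
 [-0.164 -0.479  0.862 -0.736]
 [-0.014 -0.873 -0.488  0.506]
 [ 0.     0.     0.     1.   ]] [[476.58491004   0.         249.92616903]
 [  0.         476.58491004 194.29675641]
 [  0.           0.           1.        ]] -0.0070330061690652606
```

View pics/top0.png

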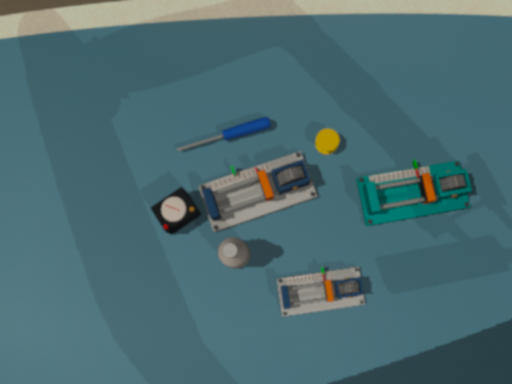

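View pics/side0.png

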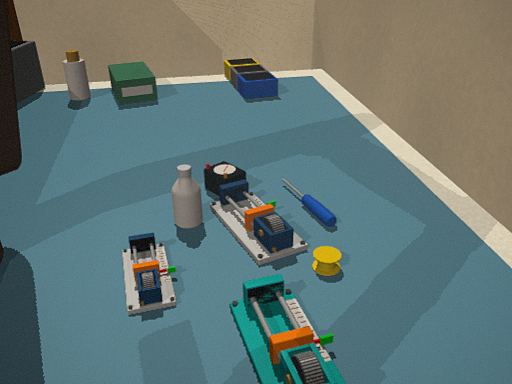

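Candidates in the top view: the turquoise holder at (415,192), a large aluminium and blue one at (258,190), and a small aluminium and blue one at (320,290). The target is (258,190), which is (258,225) in the side view: it isn't turquoise, and it's the larger of the two in its colour. I'll confirm with an enlarged crop and measure.

Run:
```python
from h import *
f=grab('top');g=grab('side')
c=cv2.cvtColor(f['color'],cv2.COLOR_RGB2BGR)[140:240,190:330]
d=cv2.cvtColor(g['color'],cv2.COLOR_RGB2BGR)[170:270,200:340]
cv2.imwrite('pics/crop1.png',np.vstack([cv2.resize(x,(420*1,300),interpolation=cv2.INTER_CUBIC) for x in(c,d)]))
def blobs(f,box,lo,hi,nm,z):
    x0,y0,x1,y1=box
    h=cv2.cvtColor(f['color'],cv2.COLOR_RGB2HSV)[y0:y1,x0:x1]
    m=cv2.inRange(h,lo,hi)
    n,l,s,ce=cv2.connectedComponentsWithStats(m)
    for i in range(1,n):
        if s[i,4]>3:
            u,v=ce[i]+[x0,y0]; print(nm,s[i],(u.round(1),v.round(1)),onz(f,u,v,z).round(4))
for F,b in((f,(195,145,325,235)),(g,(205,170,315,270))):
    blobs(F,b,(50,100,50),(75,255,255),'green',.0255)
    blobs(F,b,(6,150,90),(16,255,255),'orange',.052)
    blobs(F,b,(0,120,70),(4,255,255),'red',.023); blobs(F,b,(172,100,60),(180,255,255),'red2',.023)
    blobs(F,b,(100,90,20),(120,255,140),'blue',.05)
```

```text
green [36 21  5  9 25] (np.float64(232.7), np.float64(170.2)) [0.6156 0.0737 0.0255]
orange [ 62  25  17  30 253] (np.float64(265.2), np.float64(184.4)) [0.5784 0.0088 0.052 ]
red [61 23  2  4  6] (np.float64(256.3), np.float64(169.5)) [0.616  0.0265 0.023 ]
blue [ 77  16  38  32 396] (np.float64(291.6), np.float64(177.5)) [ 0.5909 -0.0424  0.05  ]
blue [  8  44  17  30 274] (np.float64(210.7), np.float64(203.6)) [0.5446 0.1148 0.05  ]
green [62 31  9  6 26] (np.float64(272.3), np.float64(202.6)) [0.6189 0.0718 0.0255]
orange [ 40  34  29  27 326] (np.float64(256.1), np.float64(214.0)) [ 0.5721 -0.0075  0.052 ]
blue [ 14   9  30  26 406] (np.float64(232.7), np.float64(189.9)) [0.5427 0.0951 0.05  ]
blue [104  24   4   4   4] (np.float64(310.5), np.float64(195.5)) [0.6887 0.0437 0.05  ]
blue [ 95  27  15  19 107] (np.float64(307.8), np.float64(205.5)) [0.6734 0.0076 0.05  ]
blue [ 49  42  39  41 806] (np.float64(273.5), np.float64(234.3)) [ 0.5902 -0.0748  0.05  ]
```

View pics/crop1.png

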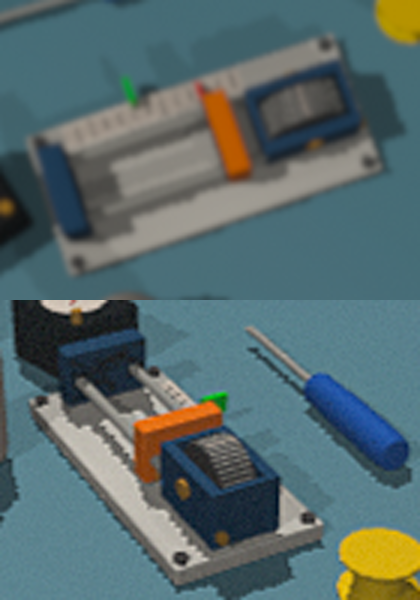

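The crop confirms it: aluminium plate, blue housing with the wheel at top pixel (291,176), pointer at (256,169) and mark at (233,170). Next I'll work out the holder frame and the move.

```bash
cat >> h.py <<'E'
def frame(f):
    # base plate: bright low-saturation region -> min-area rectangle
    x0,y0,x1,y1=192,145,328,238
    h=cv2.cvtColor(f['color'],cv2.COLOR_RGB2HSV)[y0:y1,x0:x1]
    m=cv2.inRange(h,(0,0,95),(180,70,255))
    n,l,s,c=cv2.connectedComponentsWithStats(m); i=1+np.argmax(s[1:,4])
    p=np.argwhere(l==i)[:,::-1]+[x0,y0]
    w=np.array([onz(f,u,v,.012)[:2] for u,v in p])
    r=cv2.minAreaRect((w*1000).astype(np.float32)); b=cv2.boxPoints(r)/1000
    e=b[1]-b[0];e2=b[2]-b[1]; L=e if np.hypot(*e)>np.hypot(*e2) else e2
    Y=L/np.hypot(*L); Y=Y if Y[1]>0 else -Y; X=np.array([Y[1],-Y[0]])
    return np.array(r[0])/1000,X,Y,r
E
python3 - <<'E'
from h import *
f=grab('top')
c,X,Y,r=frame(f);print('ctr',c.round(4),'Y',Y.round(4),'dims',r[1])
cor=[onz(f,190+a/3,140+b/3,.012)[:2] for a,b in((332,37),(382,172),(78,273),(28,137))]
cor=np.array(cor);c2=cor.mean(0);y2=(cor[3]-cor[0]+cor[2]-cor[1]);y2/=np.hypot(*y2)
print('corners ctr',c2.round(4),y2.round(4),[np.hypot(*(cor[i]-cor[i-1])).round(3) for i in range(4)])
for C,yy in((c,Y),(c2,y2)):
    xx=np.array([yy[1],-yy[0]])
    for nm,u,v,z in(('mark',232.7,170.2,.0255),('ptr',256.3,169.5,.023),('jaw',265.2,184.4,.052),('wheel',291,176,.058),('bottle',231,248,.12),('hous',291.6,177.5,.05)):
        p=onz(f,u,v,z)[:2]-C; print(nm,(p@xx).round(4),(p@yy).round(4))
    w=C-.07*yy; s=status.get_state();yaw=np.arctan2(-xx[1],-xx[0])
    t=s['ee_rot'][2]; e=s['eef_pos']; tx=np.array([np.cos(t),np.sin(t)]);ty=np.array([np.sin(t),-np.cos(t)])
    print('wheel',w.round(4),'tool shift',((w-e[:2])@tx).round(4),((w-e[:2])@ty).round(4),'dz',e[2]-.061-arm.tip_reach,'turn',-(yaw-t))
    print('reach',np.hypot(*w))
E
```

```text
ctr [0.5575 0.0217] Y [-0.2916  0.9566] dims (68.85304260253906, 222.0914306640625)
corners ctr [0.5736 0.0239] [-0.2896  0.9572] [np.float64(0.217), np.float64(0.099), np.float64(0.213), np.float64(0.099)]
mark 0.0707 0.0329
ptr 0.0574 -0.0124
jaw 0.0164 -0.0184
wheel 0.0148 -0.0701
bottle -0.0862 0.0762
hous 0.0133 -0.071
wheel [ 0.5779 -0.0452] tool shift -0.516 0.4108 dz 0.1651375744532375 turn 0.09890032389596293
reach 0.5796470600910347
mark 0.0546 0.0356
ptr 0.0413 -0.0097
jaw 0.0003 -0.0158
wheel -0.0012 -0.0675
bottle -0.1025 0.0786
hous -0.0026 -0.0684
wheel [ 0.5939 -0.0431] tool shift -0.5317 0.4066 dz 0.1651375744532375 turn 0.1009681614953446
reach 0.5954422905307694
```

```bash
python3 -m jog '[[-1,[-60,45,0],0.1],[-1,[-120,90,0],0.1],[-1,[-180,135,0],0.1],[-1,[-230,175,0],0.1],[-1,[-280,215,0],0.1],[-1,[-330,253,0],0.1],[-1,[-380,291,0],0.1],[-1,[-430,330,0],0.1],[-1,[-480,365,0],0.1],[-1,[-531,407,0],0.1],[-1,[-531,407,0],0.1],[-1,[-531,407,50],0.1],[-1,[-531,407,100],0.1],[-1,[-531,407,145],0.1],[-1,[-531,407,145],0.1],[-1,[-531,407,145],0.1]]' 10
python3 - <<'E'
from h import *
f=grab('side');save(f,'s2.png')
w=np.array([.5936,-.0435,.061]);s=status.get_state();print(s['eef_pos'],s['ee_rot'],s['force'],s['width'],proj(f,w))
c=cv2.imread('pics/s2.png')[130:280,180:360];cv2.imwrite('pics/s2c.png',cv2.resize(c,(720,600),interpolation=cv2.INTER_CUBIC))
E
```

```text
t: 2.25
eef_pos: [0.5944, -0.0431, 0.0972]
ee_rot: [-3.141, 0.002, -2.846]
force: [-0.2, -0.5, 0.5]
width: 0.0005
gripper_force: 0.0
[ 0.59471033 -0.04301901  0.09779124] [-3.14087235e+00  3.01001200e-03 -2.84636913e+00] [0.16893329 0.0452771  0.77044683] 6.193859690483761e-05 [271.74387107 219.01121879]
```

View pics/s2c.png

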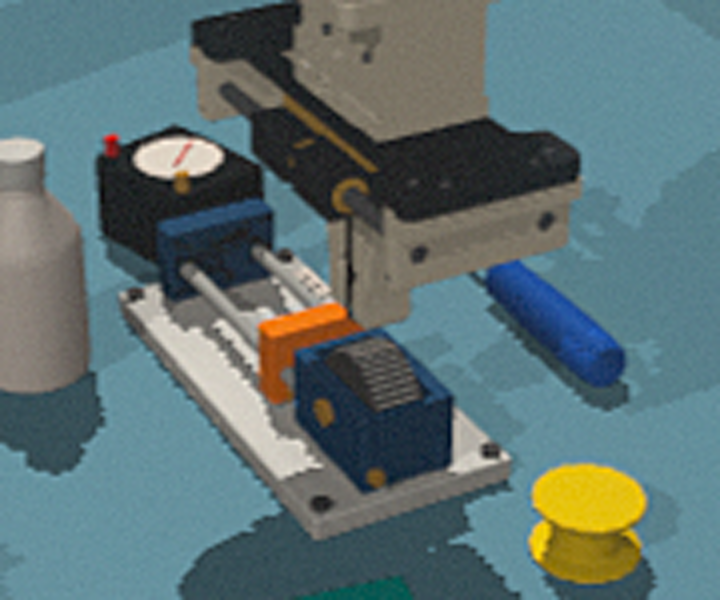

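The fingertips hang right above the wheel (crop (370,315) and (375,355)), with the tool's y along the rail. I'll touch down at the −y side of a short stroke.

```bash
python3 -m jog '[[-1,[0,-8,10],0],[-1,[0,-8,18],0],[-1,[0,-8,21],0],[-1,[0,-8,23],0],[-1,[0,-8,23],0]]'
```

```text
t: 2.92
eef_pos: [0.5957, -0.0513, 0.0738]
ee_rot: [-3.141, 0.0, -2.846]
force: [-3.1, -1.9, 9.4]
width: 0.0003
gripper_force: 5.0
```

```bash
python3 -m jog '[[-1,[0,3,0],0],[-1,[0,6,0],0],[-1,[0,9,0],0],[-1,[0,12,0],0],[-1,[0,15,0],0],[-1,[0,15,0],0]]'
python3 - <<'E'
from h import *
f=grab('side')
h=cv2.cvtColor(f['color'],cv2.COLOR_RGB2HSV)[170:270,205:315]
m=cv2.inRange(h,(6,150,90),(16,255,255));print(cv2.moments(m,True)['m10']/m.astype(bool).sum()+205, cv2.moments(m,True)['m01']/m.astype(bool).sum()+170,m.astype(bool).sum())
E
```

```text
t: 3.68
eef_pos: [0.5914, -0.037, 0.0749]
ee_rot: [-3.14, 0.001, -2.846]
force: [-6.1, -1.5, 19.2]
width: 0.0005
gripper_force: 9.5
250.15079365079364 214.38095238095238 252
```

```bash
python3 -m jog '[[-1,[0,15,-10],0],[-1,[0,0,-10],0],[-1,[0,-1,-10],0],[-1,[0,-1,-4],0],[-1,[0,-1,-0.5],0],[-1,[0,-1,-0.5],0]]'
python3 -m jog '[[-1,[0,4,0],0],[-1,[0,8,0],0],[-1,[0,8,0],0]]'
python3 -m jog '[[-1,[0,4,0],0],[-1,[0,8,0],0],[-1,[0,8,0],0],[-1,[0,8,-30],0],[-1,[0,-32,-60],0],[-1,[0,-82,-90],0],[-1,[0,-132,-110],0],[-1,[0,-180,-110],0],[-1,[0,-180,-110],0]]'
python3 - <<'E'
from h import *
f=grab('top');save(f,'t3.png')
c=cv2.imread('pics/t3.png')[140:240,190:330];cv2.imwrite('pics/t3c.png',cv2.resize(c,(700,500),interpolation=cv2.INTER_CUBIC))
E
```

```text
t: 4.47
eef_pos: [0.5918, -0.0379, 0.075]
ee_rot: [-3.14, 0.0, -2.846]
force: [-6.8, -1.5, 19.4]
width: 0.0005
gripper_force: 10.3
t: 4.85
eef_pos: [0.5893, -0.0298, 0.0739]
ee_rot: [-3.141, 0.0, -2.846]
force: [-3.3, -0.1, 12.3]
width: 0.0006
gripper_force: 6.0
t: 5.98
eef_pos: [0.6415, -0.2049, 0.1817]
ee_rot: [3.141, -0.001, -2.85]
force: [-0.2, 1.3, -0.6]
width: 0.0004
gripper_force: 0.0
```

View pics/t3c.png

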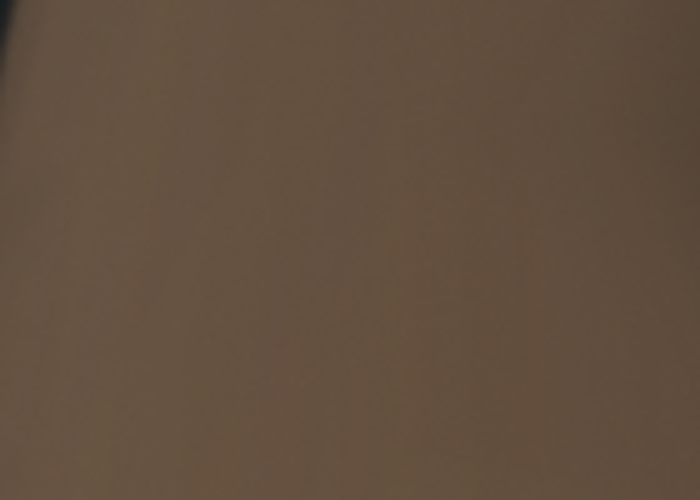

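The arm itself covers the holder in the top view, so I'll look from the side.

Run:
```python
from h import *
f=grab('side');save(f,'s3.png');a=cv2.imread('pics/s3.png')[130:280,180:360];b=cv2.imread('pics/side0.png')[170:270,200:300]
cv2.imwrite('pics/s3c.png',np.hstack([cv2.resize(a,(480,400)),cv2.resize(b,(300,300)).copy() if 0 else cv2.resize(b,(320,400))]))
```

```text
(no output)
```

View pics/s3c.png

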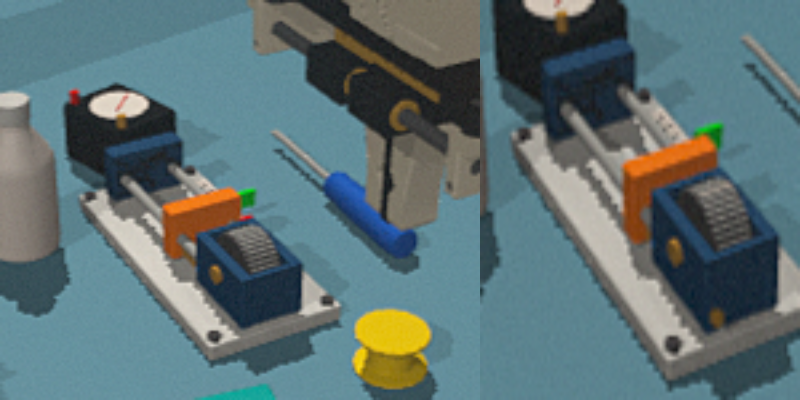

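The side view is clear: the red pointer now shows at about (272,212), with the green mark at (272,203). I'll measure both.

```bash
cat > m.py <<'E'
from h import *
C=np.array([.5736,.0239]);Y=np.array([-.2896,.9572]);X=np.array([Y[1],-Y[0]])
f=grab('side');h=cv2.cvtColor(f['color'],cv2.COLOR_RGB2HSV)
for nm,lo,hi,z in(('green',(50,100,50),(75,255,255),.0255),('red',(0,120,60),(4,255,255),.023),('red2',(174,120,60),(180,255,255),.023),('orange',(5,150,60),(16,255,255),.052)):
    m=cv2.inRange(h,lo,hi);n,l,s,c=cv2.connectedComponentsWithStats(m)
    for i in range(1,n):
        if s[i,4]>2 and 205<c[i,0]<300 and 180<c[i,1]<245:
            pts=np.argwhere(l==i)[:,::-1]
            P=np.array([onz(f,u,v,z)[:2]-C for u,v in pts]); 
            print(nm,s[i],c[i].round(1),'hx',(P@X).min().round(4),(P@X).max().round(4),'hy mean',(P@Y).mean().round(4),'min',(P@Y).min().round(4),'max',(P@Y).max().round(4))
s=status.get_state();print(s['t'],s['eef_pos'].round(4),s['force'].round(1))
E
python3 m.py
```

```text
green [270 201   6   7  31] [272.5 203.5] hx 0.0468 0.0652 hy mean 0.0297 min 0.0179 max 0.0406
red2 [270 211   5   2   5] [272.  211.4] hx 0.038 0.0467 hy mean 0.0069 min 0.0058 max 0.0082
orange [241 201  30  26 422] [253.9 210.8] hx -0.0477 0.0293 hy mean -0.0175 min -0.0571 max 0.0081
6.125 [ 0.6409 -0.2017  0.182 ] [-0.2 -0.   0.8]
```

```bash
python3 -m jog '[[-1,[0,50,0],0],[-1,[0,100,0],0],[-1,[0,152,0],0],[-1,[0,152,50],0],[-1,[0,152,95],0],[-1,[0,152,106],0],[-1,[0,152,109],0],[-1,[0,152,109],0],[-1,[0,152,109],0]]'
```

```text
t: 7.25
eef_pos: [0.5982, -0.0563, 0.0753]
ee_rot: [-3.141, 0.002, -2.847]
force: [0.6, 0.3, 0.5]
width: 0.0008
gripper_force: 0.0
```

```bash
python3 -m jog '[[-1,[0,0,0.8],0],[-1,[0,0,0.8],0]]'; python3 -m jog '[[-1,[0,4,0.8],0],[-1,[0,7,0.8],0],[-1,[0,7,0.8],0]]'; python3 -m jog '[[-1,[0,4,0],0],[-1,[0,7,0],0],[-1,[0,7,0],0]]'
```

```text
t: 7.5
eef_pos: [0.598, -0.0565, 0.0742]
ee_rot: [-3.141, 0.002, -2.847]
force: [0.1, -0.3, 5.3]
width: 0.0004
gripper_force: 2.6
t: 7.88
eef_pos: [0.5963, -0.0501, 0.0741]
ee_rot: [-3.14, 0.002, -2.846]
force: [-1.5, -0.9, 10.0]
width: 0.0005
gripper_force: 4.9
t: 8.25
eef_pos: [0.5944, -0.0437, 0.0749]
ee_rot: [-3.14, 0.002, -2.846]
force: [-2.9, -2.4, 17.2]
width: 0.0006
gripper_force: 8.5
```

```bash
python3 -m jog '[[-1,[0,3,-0.4],0],[-1,[0,7,-0.4],0],[-1,[0,11,-0.2],0],[-1,[0,14,0],0],[-1,[0,14,0],0]]'; python3 m.py
python3 -m jog '[[-1,[0,0,-12],0],[-1,[0,-14,-12],0],[-1,[0,-28,-12],0],[-1,[0,-28,-5],0],[-1,[0,-28,-1],0],[-1,[0,-28,0],0],[-1,[0,-28,0],0]]'
```

```text
t: 8.88
eef_pos: [0.5901, -0.0297, 0.074]
ee_rot: [-3.141, 0.002, -2.846]
force: [-2.6, 1.0, 10.2]
width: 0.0006
gripper_force: 5.3
orange [238 199  23  25 354] [248.2 209.6] hx -0.0468 0.0176 hy mean -0.0088 min -0.0451 max 0.0209
8.925 [ 0.5901 -0.0297  0.074 ] [-2.4  0.8 10.4]
t: 9.8
eef_pos: [0.5972, -0.0577, 0.0737]
ee_rot: [-3.14, -0.001, -2.846]
force: [-3.4, -6.2, 13.7]
width: 0.0005
gripper_force: 7.1
```

```bash
python3 -m jog '[[-1,[0,4,0],0],[-1,[0,8,0],0],[-1,[0,12,-0.3],0],[-1,[0,16,-0.4],0],[-1,[0,20,-0.4],0],[-1,[0,24,-0.2],0],[-1,[0,28,0],0],[-1,[0,28,0],0]]'
python3 -m jog '[[-1,[0,0,-30],0],[-1,[0,-40,-60],0],[-1,[0,-90,-90],0],[-1,[0,-140,-110],0],[-1,[0,-180,-110],0],[-1,[0,-180,-110],0]]'
python3 m.py; cp pics/s3.png /dev/null
python3 - <<'E'
from h import *
f=grab('side');save(f,'s5.png');a=cv2.imread('pics/s5.png')[175:235,220:300]
cv2.imwrite('pics/s5c.png',cv2.resize(a,(800,600),interpolation=cv2.INTER_CUBIC))
E
```

```text
t: 10.8
eef_pos: [0.5892, -0.0297, 0.0738]
ee_rot: [-3.141, 0.0, -2.846]
force: [-4.2, 0.2, 14.7]
width: 0.0008
gripper_force: 7.5
t: 11.55
eef_pos: [0.6414, -0.2044, 0.1813]
ee_rot: [3.141, -0.001, -2.85]
force: [-0.7, 0.9, -0.7]
width: 0.0006
gripper_force: 0.0
green [267 201   9   8  51] [271.2 204. ] hx 0.0397 0.0652 hy mean 0.0289 min 0.0173 max 0.0406
red [264 205   4   3   7] [265.3 205.7] hx 0.0383 0.0454 hy mean 0.0322 min 0.0271 max 0.0359
red2 [264 206   3   2   3] [265.  206.3] hx 0.0365 0.0418 hy mean 0.0303 min 0.029 max 0.0315
orange [235 194  29  26 494] [248.6 205.8] hx -0.0471 0.0298 hy mean 0.0036 min -0.0323 max 0.0365
11.6 [ 0.6409 -0.2031  0.1811] [0.2 0.1 0. ]
```

View pics/s5c.png

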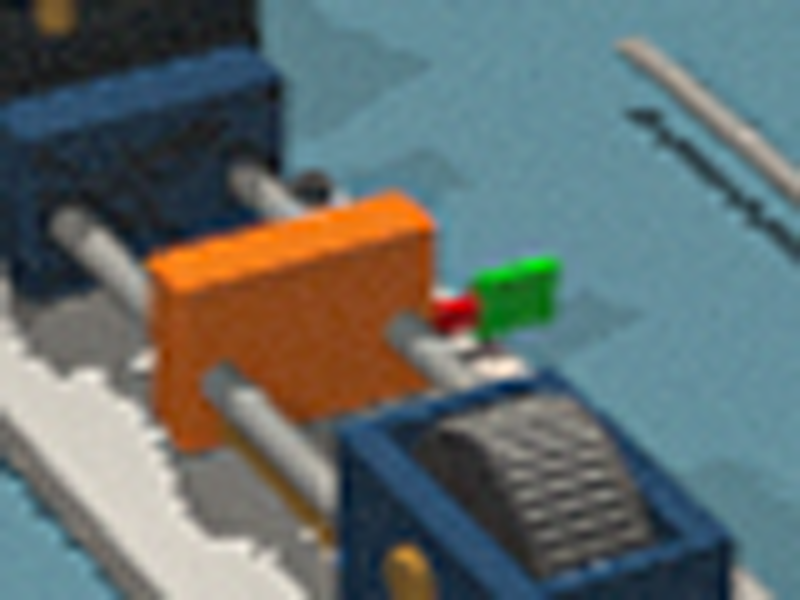

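```bash
python3 -m jog '[[-1,[50,-30,-20],0],[-1,[100,-60,-40],0],[-1,[150,-90,-50],0],[-1,[200,-120,-50],0],[-1,[250,-150,-50],0],[-1,[300,-180,-50],0],[-1,[350,-210,-50],0],[-1,[400,-240,-50],0],[-1,[440,-265,-50],0],[-1,[480,-290,-50],0],[-1,[480,-290,-50],0]]'
cat > mt.py <<'E'
from h import *
C=np.array([.5736,.0239]);Y=np.array([-.2896,.9572]);X=np.array([Y[1],-Y[0]])
F=[grab('top') for _ in range(6)];f=F[0];f['color']=np.mean([g['color'] for g in F],0).astype(np.uint8)
save(f,'t6.png');a=cv2.imread('pics/t6.png')[150:210,205:285];cv2.imwrite('pics/t6c.png',cv2.resize(a,(800,600),interpolation=cv2.INTER_CUBIC))
h=f['color'].astype(float)
# ratio-weighted centroids, by colour excess
r,g,b=h[...,0],h[...,1],h[...,2]
for nm,w,z in(('green',np.clip(g-np.maximum(r,b)-15,0,None),.0255),('red',np.clip(r-g-15,0,None)*(g-b<20),.023),('orange',np.clip(r-b-50,0,None),.052)):
    w=w.copy();k=np.zeros_like(w);k[155:215,205:285]=1;w*=k
    v,u=np.nonzero(w);ww=w[v,u]
    uc,vc=(u*ww).sum()/ww.sum(),(v*ww).sum()/ww.sum();p=onz(f,uc,vc,z)[:2]-C
    print(nm,len(u),uc.round(2),vc.round(2),'hx',(p@X).round(4),'hy',(p@Y).round(4))
E
python3 mt.py
```

```text
t: 13.02
eef_pos: [0.2648, -0.6197, 0.2315]
ee_rot: [3.14, -0.001, -2.849]
force: [0.1, 0.9, 0.3]
width: 0.0001
gripper_force: 0.0
green 37 232.42 169.48 hx 0.0562 hy 0.0357
red 82 241.06 184.87 hx 0.0212 hy 0.0289
orange 294 244.26 190.91 hx 0.0011 hy 0.0263
```

View pics/t6c.png

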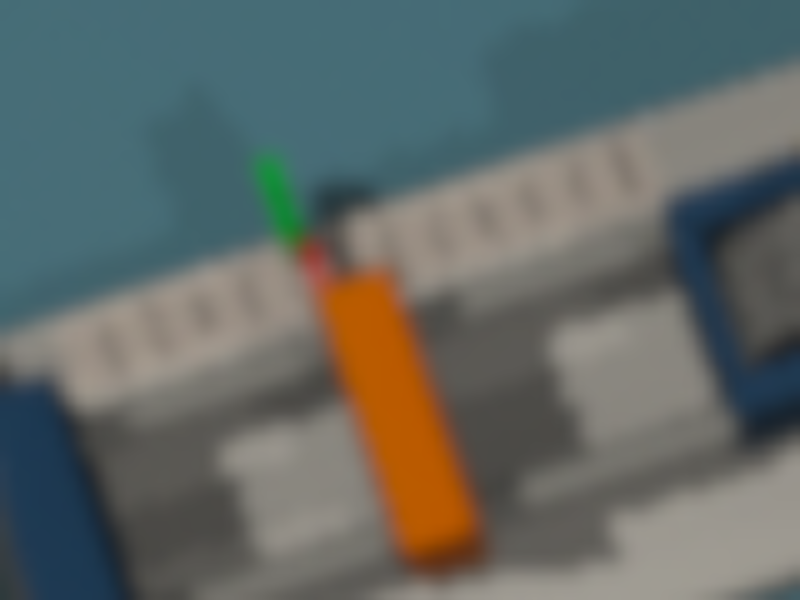

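The crop shows green from (265,155) to (295,240) and red from (310,245) to (322,280), so they're nearly in line. I'll compute the remainder with red limited to the blade.

Run:
```python
from h import *
C=np.array([.5736,.0239]);Y=np.array([-.2896,.9572]);X=np.array([Y[1],-Y[0]])
f=grab('top');im=cv2.cvtColor(cv2.imread('pics/t6.png'),cv2.COLOR_BGR2RGB).astype(float)
r,g,b=im[...,0],im[...,1],im[...,2]
def row(w,v0,v1,u0,u1,z):
    for v in range(v0,v1):
        x=np.arange(u0,u1);ww=w[v,u0:u1]
        if ww.sum()>20:
            p=onz(f,(x*ww).sum()/ww.sum(),v,z)[:2]-C;print(v,((x*ww).sum()/ww.sum()).round(2),ww.sum(),(p@X).round(4),(p@Y).round(4))
row(np.clip(g-np.maximum(r,b)-10,0,None),163,178,228,240,.0255);print()
row(np.clip(r-g-25,0,None)*(r-b<90),172,179,233,241,.023)
```

```text
165 231.35 31.0 0.0657 0.0349
166 231.42 122.0 0.0637 0.0354
167 231.59 169.0 0.0616 0.0357
168 231.89 170.0 0.0594 0.0357
169 232.28 164.0 0.0572 0.0356
170 232.59 163.0 0.055 0.0357
171 233.02 162.0 0.0528 0.0355
172 233.35 171.0 0.0506 0.0355
173 233.35 124.0 0.0487 0.0361
174 233.0 31.0 0.0469 0.0374

174 236.0 30.0 0.0456 0.0317
175 235.9 102.0 0.0437 0.0325
176 236.09 121.0 0.0417 0.0328
177 237.37 187.0 0.0389 0.031
178 235.84 45.0 0.0379 0.0345
```

Pointer at 32.5 mm, mark at 35.6 mm: about 3.1 mm remain, which is 6.5 mm of rim. Going back for a short stroke.

```bash
python3 -m jog '[[-1,[-50,47,0],0],[-1,[-100,94,0],0],[-1,[-150,141,0],0],[-1,[-190,180,0],0],[-1,[-230,217,0],0],[-1,[-270,255,0],0],[-1,[-310,292,0],0],[-1,[-350,330,0],0],[-1,[-390,367,0],0],[-1,[-435,410,0],0],[-1,[-480,452,0],0],[-1,[-480,452,50],0],[-1,[-480,452,100],0],[-1,[-480,452,145],0],[-1,[-480,452,155],0],[-1,[-480,452,155],0],[-1,[-480,452,158.5],0],[-1,[-480,452,159],0],[-1,[-480,452,159],0]]'
python3 -c "
from h import *
s=status.get_state();print(s['eef_pos'],s['force'])"
```

```text
t: 15.75
eef_pos: [0.5955, -0.0467, 0.0749]
ee_rot: [-3.141, 0.003, -2.847]
force: [-0.3, 0.9, 4.6]
width: 0.0006
gripper_force: 2.5
[ 0.5954611  -0.04674669  0.07489351] [-0.27263435  0.87019439  4.62904556]
```

```bash
python3 -m jog '[[-1,[0,0,0.5],0],[-1,[0,2,0.5],0],[-1,[0,4,0.5],0],[-1,[0,6.5,0.5],0],[-1,[0,6.5,0.5],0],[-1,[0,6.5,0.5],0]]'
python3 -m jog '[[-1,[0,0,-2],0],[-1,[0,0,-40],0],[-1,[0,-40,-80],0],[-1,[0,-90,-110],0],[-1,[0,-140,-140],0],[-1,[40,-170,-155],0],[-1,[80,-200,-160],0],[-1,[125,-240,-160],0],[-1,[170,-277,-160],0],[-1,[215,-315,-160],0],[-1,[260,-350,-160],0],[-1,[305,-385,-160],0],[-1,[350,-415,-160],0],[-1,[395,-435,-160],0],[-1,[440,-450,-160],0],[-1,[480,-458,-160],0],[-1,[480,-458,-160],0],[-1,[480,-458,-160],0]]'
cat > mr.py <<'E'
from h import *
C=np.array([.5736,.0239]);Y=np.array([-.2896,.9572]);X=np.array([Y[1],-Y[0]])
F=[grab('top') for _ in range(6)];f=F[0];im=np.mean([g['color'] for g in F],0);f['color']=im.astype(np.uint8);save(f,'t7.png')
a=cv2.imread('pics/t7.png')[150:210,205:285];cv2.imwrite('pics/t7c.png',cv2.resize(a,(800,600),interpolation=cv2.INTER_CUBIC))
r,g,b=im[...,0],im[...,1],im[...,2]
def row(w,v0,v1,u0,u1,z):
    for v in range(v0,v1):
        x=np.arange(u0,u1);ww=w[v,u0:u1]
        if ww.sum()>20:
            p=onz(f,(x*ww).sum()/ww.sum(),v,z)[:2]-C;print(v,((x*ww).sum()/ww.sum()).round(2),ww.sum().round(),(p@X).round(4),(p@Y).round(4))
row(np.clip(g-np.maximum(r,b)-10,0,None),165,176,228,240,.0255);print()
row(np.clip(r-g-25,0,None)*(r-b<90),172,180,231,241,.023)
E
python3 mr.py
```

```text
t: 16.5
eef_pos: [0.5937, -0.041, 0.0751]
ee_rot: [-3.14, 0.003, -2.846]
force: [-2.2, -0.7, 12.5]
width: 0.0005
gripper_force: 6.0
t: 18.75
eef_pos: [0.2661, -0.6183, 0.2327]
ee_rot: [3.141, 0.0, -2.848]
force: [0.8, 0.6, 0.3]
width: 0.0008
gripper_force: 0.0
165 231.38 31.0 0.0657 0.0349
166 231.42 121.0 0.0637 0.0354
167 231.59 170.0 0.0616 0.0357
168 231.91 174.0 0.0594 0.0357
169 232.3 168.0 0.0572 0.0356
170 232.59 163.0 0.055 0.0357
171 233.01 164.0 0.0528 0.0355
172 233.35 169.0 0.0506 0.0355
173 233.53 134.0 0.0485 0.0357

175 234.58 48.0 0.0446 0.035
176 234.72 113.0 0.0426 0.0354
177 236.14 189.0 0.0397 0.0333
178 234.0 23.0 0.0391 0.038
179 234.8 51.0 0.0366 0.0371
```

View pics/t7c.png

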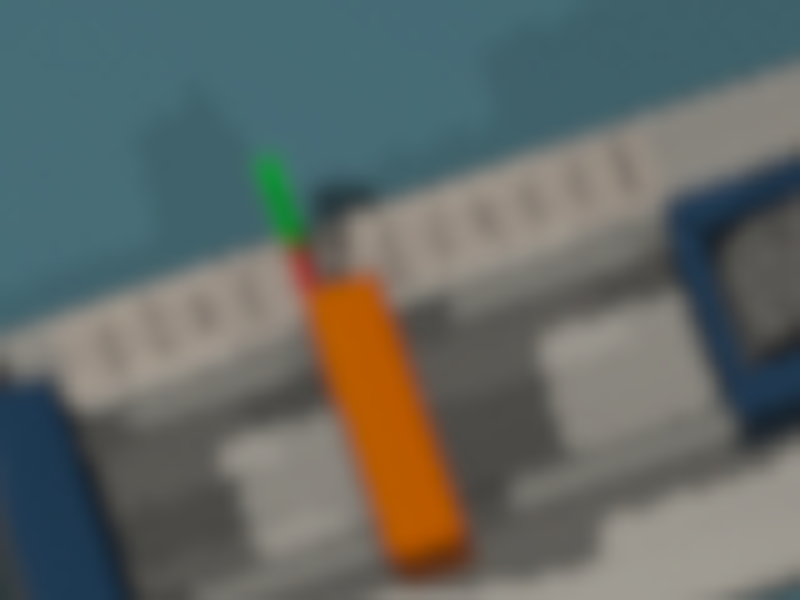

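The red blade (303,270) now lies on the line of the green tab (280,200): 35.2 mm against 35.6 mm, within measuring error, with the hand well clear. Handing in.

```bash
python3 -c "
from station import order; print(order.job_done())"
```

```text
the job is handed in; nothing more can be done
None
```

I rolled the thumbwheel until the red pointer lined up with the green marker to about 0.4 mm, which is within measuring error, then took the hand clear and handed the job in at about 19 s.

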